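# Tip a standing carton flat and push it home against the stop rail

## Task

The closed white carton on the right stands on its long edge with its lid towards the robot. Without gripping or lifting it, push it over with the fingertips so that it falls away from the robot and lies flat, lid on top, then push it along the bench until its whole long side is flush against the metal stop rail behind it. Leave the dark wooden box standing where it is, and leave everything else on the bench alone.

Things in the scene. Friction and masses are not known exactly. Their poses are not given: they have to be found in the camera images.
- carton: Closed white carton, 150 x 225 x 44 mm, 0.15 to 0.31 kg; the lid stays on. Origin at the centre of its underside; x along the 150 mm, y along the 225 mm, z from underside to lid. At the start it stands on a 225 mm edge, z level and roughly towards the robot, x up (150 mm tall). It stands on the right, in front of the rail and roughly parallel to it
- carton_center (a point): Centre of the carton's volume, 22 mm from the underside; axes as the carton's. Pushed near the top the carton tips over easily. Lying as wanted, z points up, x towards the rail, its top is 44 mm above the bench, and it slides under a push of a few newtons
- carton_far_left (a point): A point on the carton's long side that is uppermost at the start and must finally touch the rail, 100 mm to one side (carton's +y) of that side's middle and half-way up its 44 mm
- carton_far_right (a point): The same 100 mm to the other side (carton's -y)
- rail: The aluminium stop rail, screwed to the bench on the right, behind the carton and often askew: 270 mm long, an upright lip 34 mm high. Origin on its front face (the face towards the robot), mid-length, at bench height. x points level and away from the carton, square to that face; y along the rail
- wooden_box: The dark wooden lidded box, 166 x 252 x 57 mm, that stands on its long edge (166 mm tall) on the left, lid away from the robot; must be left standing. Origin at the centre of its underside, which faces the robot; y along the 252 mm, z from the underside to the lid (level)
- stamp: Wood-handled hand stamp, 26 x 50 x 74 mm, upright on the bench near the middle, between the rail and the wooden box; leave alone. Origin under its centre, y along the 50 mm, z up
- tape: Roll of tape, 96 mm across, 48 mm high, lying flat behind the wooden box; leave alone. Origin under its centre
- felt_pen: Marker pen, 17 x 135 x 16 mm, lying behind the wooden box; leave alone. Origin under its centre, y along its length
- stamp_pad: Closed stamp pad tin, 73 x 113 x 15 mm, lying on the left; leave alone. Origin under its centre, y along the 113 mm

How it is judged:
On the way:
1. the carton has been tipped over and lies flat on its underside, lid up, not yet against the rail (angle between carton's own z axis and vertical below 0.08 rad and height (world z) of carton below 0.008 m and x of any of carton_far_left, carton_far_right in the frame of rail below -0.008 m), for 0.2 s.
At the end, for the whole second after the job is handed in: The carton lies flat on the bench on its underside, lid up (within 0.08 rad), at rest, with both ends of its far long side within 6 mm of the rail's front face; the wooden box still stands on its edge (angle between carton's own z axis and vertical below 0.08 rad and height (world z) of carton below 0.008 m and x of carton_far_left in the frame of rail between -0.006 and 0.005 m and x of carton_far_right in the frame of rail between -0.006 and 0.005 m and linear speed of carton below 0.01 m/s and angle between wooden_box's own x axis and vertical above 3 rad); the robot touches nothing.
It fails at once if the carton is lifted off the bench, standing or flat (height (world z) of carton_center above 0.1 m or (angle between carton's own z axis and vertical below 0.3 rad and height (world z) of carton_center above 0.06 m)).
It fails at once if the carton is tipped the wrong way, towards its lid (angle between carton's own z axis and vertical above 2 rad).
It fails at once if the wooden box is shifted more than 25 mm or knocked over (distance of wooden_box from where it was at the start of the episode above 0.025 m).
It fails at once if the hand stamp is shifted or knocked over (distance of stamp from where it was at the start of the episode above 0.02 m or angle between stamp's own z axis and vertical above 0.3 rad).
It fails at once if another thing on the bench is shifted more than 20 mm (distance of any of tape, felt_pen, stamp_pad from where it was at the start of the episode above 0.02 m).
It also fails if it takes over 51 s, if anything falls off the work surface, if the arm or the gripper's body presses on something with over 40 N, if the wrist force passes 120 N, or if a joint passes its speed limit or range.

## Robot

A 6-joint arm with a two-finger parallel gripper is mounted at the origin on a cart in front of the work surface, level with it; the furniture and walls round the work are solid. World frame = base frame: x ahead of the robot, y to its left, z up, the work surface at z = 0. Lengths are in m, angles in rad, forces in N, time in s.
With the tool pointing down it reaches from about 0.375 to 0.975 m from the base axis. Payload 3.8 kg.
Tool frame: the origin (TCP) lies between the finger pads; the fingertips stand 22 mm ahead of it and the grasp point (between the pads) lies 3 mm ahead of it (bot.finger_overhang is the distance from the TCP to the fingertips, in m); x points along the fingers, y is the direction in which the jaws open and shut, and the axes are right-handed (so a half turn about x gives the same grasp; the last joint's range is limited). The gripper opens to 85 mm and grips with 20 to 120 N. Pads are 22 mm wide; open, the fingers measure 114 mm over their backs; the gripper's body (76 mm by 85 mm) begins 54 mm behind the grasp point. The pads swing forward as they close: fully open they stand 13 mm farther back than shut.
Start: joints at [1.251, 0.264, 1.604, -0, 1.274, -0.037], TCP at [0.188, 0.648, 0.253] pointing down, gripper open.
Joint ranges: [-2.63, 2.63], [-0.94, 2.18], [0.31, 2.57], [-1.31, 4.45], [0, 2.66], [-2.55, 2.55]. Speed limits (rad/s): [2.57, 2.57, 3.14, 3.14, 3.14, 3.14].

## Interface

Orientations are given as a rotation vector (axis times angle).
In Python, from workcell import bot gives the robot as it stands. The module is installed in compiled form; this text tells all that it offers.
- The arm moves only by the tool arm_command, never from a script. Its argument "series" is a list that holds one entry, the list of rows, each a list of 7 numbers: the turn, a rotation vector about the tool's x, y, z in rad, then the shift along the tool's x, y, z in cm, then the opening, from 0 (shut) to 1 (fully open). In form: [[[rx, ry, rz, x, y, z, grip], ...]]. A call has 1 to 10 rows; each row shifts and turns the pose as measured when the row begins, along the tool's axes as they then stand; what a row does not reach is not made up. A row lasts 1/10 s, in which the tool goes at most 50 mm and 8.59 degrees, less where a joint would pass 70% of its speed; a pose out of reach is approached as far as the arm can. A call is refused whole if a number of a shift passes 5 or a number of a turn 0.15, either way. A call with a gripper value outside its range is refused whole. The fingers move at their own pace and stop on an object; "newtons" is the grip in N (left out, the last holds). Time passes only in rows, so rows that do not move let the fingers close. It gives the time, the measured TCP pose, the force and the opening at its end, in the units of the state.
- bot.read_state(): the state, without advancing time (a new reading comes with each control period).
- bot.read_camera(name): name is "scene" or "top" or "wrist"; returns (picture, depth): 400x640x3 uint8, blue, green, red; 400x640 float32, m along the optical axis (not along the pixel's ray), 0 where there is no reading.
- bot.camera_info(name): a dict with "K" (3x3 intrinsics, pixels), "extrinsics" (4x4, takes a point from camera to world coordinates). Camera axes: x right, y down, z forward; pixel columns grow to the right and rows downward; lengths in m; the calibration is good to about 2 mm. The wrist camera is an equidistant fisheye: a pixel r from the principal point sees the ray r / f radians off the axis. A picture is of the moment at which its call begins: read the wrist's pose just before it. camera_info takes no time and is no camera call; for the wrist camera it gives the pose at the moment of the call.
- bot.finish_job(): hands the job in, once; it reports no verdict.
The state is a dict: "time": time; "q": joint angles; "joint_vel": joint speeds; "joint_torque": joint torques, N m; "tool_pos": TCP position; "tcp_rot": TCP orientation; "wrist_force": force on the tool from outside, world axes, zero at the start; "torque": the same for the moment, N m; "width": opening from 0.0 (shut) to 1.0 (fully open).
Only numpy, scipy, OpenCV 4.12 (cv2) and the standard library are available. Lean on these libraries where they do the work, as an engineer would, in place of code of your own. Each camera call takes 0.05 s, during which the arm holds its last target.

## Working session

There is one attempt and no reset: what is moved stays moved. The work goes in short steps, Python scripts to look and compute and a tool call to move; the robot and the scene stay as the last step left them, time stands still between calls to the robot, and variables do not carry over. Pictures are saved under pics/ and viewed, and the job is handed in when it is done.

Besides the shell and the picture viewer there is one more tool, called after ">>>" as a command line: name --argument value ..., lists and objects as JSON in quotes. arm_command: Moves the arm, as the interface text tells. Its arguments: {"type":"object","properties":{"series":{"type":"array"},"newtons":{"type":"number"}},"required":["series"]}

```bash
mkdir -p pics; python3 - <<'E'
from workcell import bot
import cv2,numpy as np
s=bot.read_state(); print({k:np.round(v,3).tolist() for k,v in s.items()})
for n in("scene","top"):
    p,d=bot.read_camera(n); cv2.imwrite(f"pics/{n}0.png",p); np.save(f"pics/{n}0d.npy",d)
    c=bot.camera_info(n); print(n,np.round(c["K"],2).tolist(),np.round(c["extrinsics"],4).tolist())
E
```

```text
{'time': 0.0, 'q': [1.251, 0.265, 1.605, 0.0, 1.274, -0.037], 'joint_vel': [0.002, 0.0, -0.0, 0.0, 0.001, 0.001], 'joint_torque': [-0.001, -51.511, -36.731, -0.0, 0.013, 0.0], 'tool_pos': [0.188, 0.648, 0.252], 'tcp_rot': [0.22, 1.56, -0.224], 'wrist_force': [-0.447, 0.237, -0.12], 'torque': [-0.009, -0.032, 0.042], 'width': 1.001}
scene [[441.86, 0.0, 318.45], [0.0, 441.86, 196.96], [0.0, 0.0, 1.0]] [[0.8959, -0.3304, 0.2969, 0.12], [-0.4442, -0.6554, 0.6109, -0.8378], [-0.0073, -0.6792, -0.734, 1.1634], [0.0, 0.0, 0.0, 1.0]]
top [[415.93, 0.0, 321.86], [0.0, 415.93, 203.27], [0.0, 0.0, 1.0]] [[-0.0251, -0.9818, 0.1883, 0.283], [-0.9994, 0.0293, 0.0196, 0.0136], [-0.0247, -0.1877, -0.9819, 1.393], [0.0, 0.0, 0.0, 1.0]]
```

View pics/scene0.png

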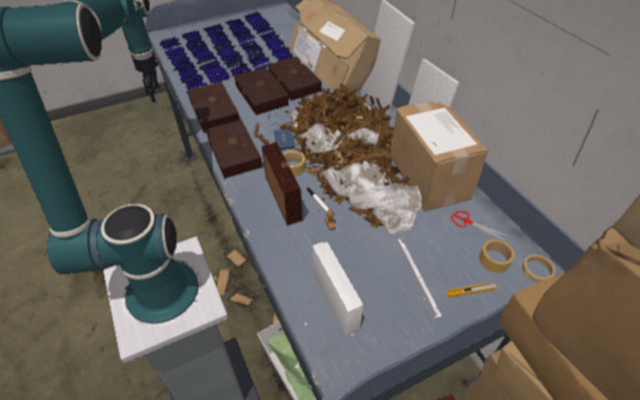

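View pics/top0.png

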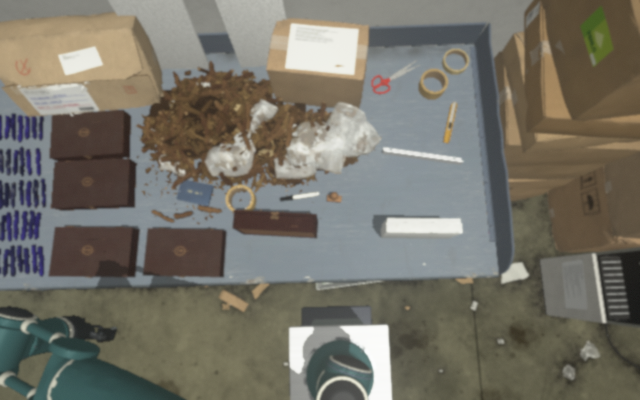

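The scene view shows the white carton at about (337,287) and the rail at (420,278). In the top view the carton's upper edge runs from (383,227) to (462,227), and the rail from (383,149) to (462,160). The wooden box is at (275,223), the stamp at (334,197). Next I measure these in 3D.

```bash
cat > h.py <<'E'
import numpy as np,cv2
from workcell import bot
def cloud(name,d):
    c=bot.camera_info(name);K=c["K"];T=np.array(c["extrinsics"])
    v,u=np.mgrid[0:400,0:640]
    P=np.stack([(u-K[0][2])/K[0][0]*d,(v-K[1][2])/K[1][1]*d,d],-1)
    return P@T[:3,:3].T+T[:3,3]
def onplane(name,uv,z):
    c=bot.camera_info(name);K=np.array(c["K"]);T=np.array(c["extrinsics"])
    r=np.c_[np.atleast_2d(uv),np.ones(len(np.atleast_2d(uv)))]@np.linalg.inv(K).T@T[:3,:3].T
    return T[:3,3]+r*((z-T[2,3])/r[:,2])[:,None]
E
python3 - <<'E'
from h import *
for n,boxes in (("top",{"carton":(370,205,475,245),"rail":(375,140,470,168)}),("scene",{"carton":(305,235,368,340),"rail":(392,232,447,322)})):
    p=cv2.imread(f"pics/{n}0.png");d=np.load(f"pics/{n}0d.npy");W=cloud(n,d)
    for k,(a,b,c,e) in boxes.items():
        m=np.zeros((400,640),np.uint8);m[b:e,a:c]=(p[b:e,a:c].min(2)>(165 if k=="carton" else 150))
        nn,l,st,_=cv2.connectedComponentsWithStats(m);i=1+st[1:,4].argmax();mm=(l==i)
        q=W[mm&(d>0)];print(n,k,st[i],"z pct",np.percentile(q[:,2],[2,50,98]).round(3))
        z=.15 if k=="carton" else .034
        t=mm&(abs(W[...,2]-z)<.012)
        v,u=np.nonzero(t)
        if len(v)<5: continue
        pl=onplane(n,np.c_[u,v],z)[:,:2].astype(np.float32)
        r=cv2.minAreaRect(pl);print("  plane rect",np.round(r[0],4),np.round(r[1],4),r[2]);print(cv2.boxPoints(r).round(4).tolist())
        # all faces
        print("  cloud xy pct",np.percentile(q[:,0],[1,50,99]).round(3),np.percentile(q[:,1],[1,50,99]).round(3))
# table height & edges
W=cloud("top",np.load("pics/top0d.npy"))
for uv in [(420,260),(420,190),(480,200),(340,250),(334,197),(501,200),(501,240)]: print(uv,W[uv[1],uv[0]].round(3))
E
python3 - <<'E'
import cv2
for n,(a,b,c,e) in {"top":(220,130,510,290),"scene":(250,130,470,350)}.items():
    p=cv2.imread(f"pics/{n}0.png")[b:e,a:c]; s=2.7; cv2.imwrite(f"pics/{n}0z.png",cv2.resize(p,None,fx=s,fy=s,interpolation=cv2.INTER_CUBIC))
E
```

```text
top carton [ 386  218   78   17 1241] z pct [-0.002  0.149  0.154]
  plane rect [ 0.4437 -0.264 ] [0.2236 0.0453] 87.19772338867188
[[0.4156000018119812, -0.37459999322891235], [0.4607999920845032, -0.376800000667572], [0.4717999994754791, -0.1534000039100647], [0.42649999260902405, -0.15119999647140503]]
  cloud xy pct [0.42  0.444 0.49 ] [-0.424 -0.27  -0.155]
top rail [382 146  82  17 528] z pct [-0.005  0.006  0.037]
  plane rect [ 0.696  -0.3028] [0.2672 0.0093] 79.77274322509766
[[0.6676999926567078, -0.4334999918937683], [0.676800012588501, -0.4350999891757965], [0.7243000268936157, -0.1720999926328659], [0.7150999903678894, -0.1704999953508377]]
  cloud xy pct [0.673 0.709 0.746] [-0.445 -0.307 -0.176]
scene carton [ 313  242   50   70 1257] z pct [0.14  0.15  0.155]
  plane rect [ 0.4469 -0.2682] [0.2292 0.0466] 87.58064270019531
[[0.4187999963760376, -0.38179999589920044], [0.46540001034736633, -0.38370001316070557], [0.4749999940395355, -0.15469999611377716], [0.4284000098705292, -0.15279999375343323]]
  cloud xy pct [0.424 0.446 0.473] [-0.378 -0.278 -0.157]
scene rail [398 238  44  80 394] z pct [-0.     0.029  0.038]
  plane rect [ 0.7    -0.3079] [0.2728 0.0093] 79.60560607910156
[[0.670799970626831, -0.44119998812675476], [0.6798999905586243, -0.44279998540878296], [0.7290999889373779, -0.1745000034570694], [0.7200000286102295, -0.1729000061750412]]
  cloud xy pct [0.677 0.706 0.745] [-0.442 -0.326 -0.176]
(420, 260) [ 0.35  -0.278  0.002]
(420, 190) [ 0.586 -0.294  0.   ]
(480, 200) [ 0.544 -0.492  0.005]
(340, 250) [ 0.39  -0.015 -0.003]
(334, 197) [0.556 0.    0.07 ]
(501, 200) [ 0.528 -0.531  0.081]
(501, 240) [ 0.404 -0.53   0.05 ]
```

View pics/top0z.png

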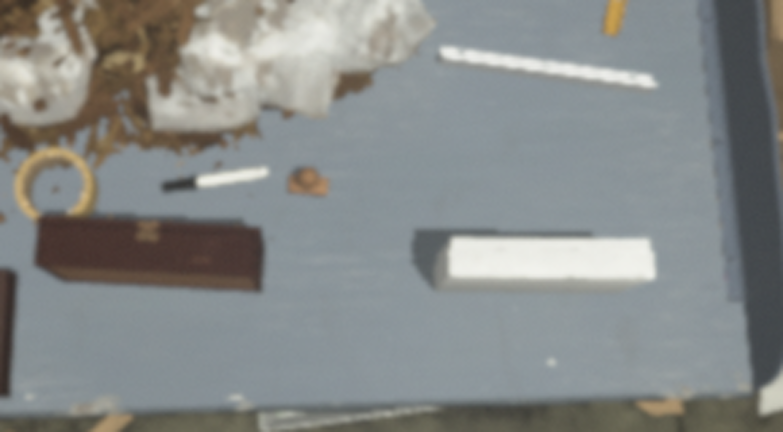

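View pics/scene0z.png

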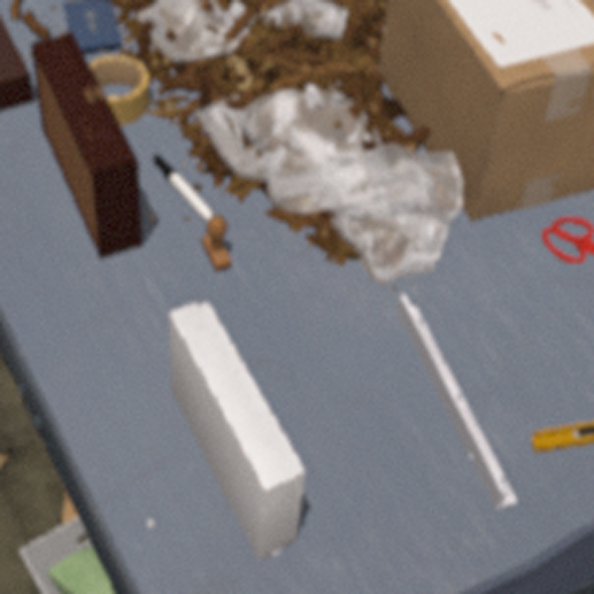

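Both views agree. The rail front mid is about (0.694,-0.305) with its normal yawed -10.2°. The carton's top centre is (0.445,-0.266) with its normal yawed -2.8°, and its lid face is at x≈0.42. The gap after tipping should be about 75 mm. I will swing the arm over in an arc first.

```bash
cat >> h.py <<'E'
from scipy.spatial.transform import Rotation as R
def goalR(yaw,flip=False):
    # tool x down; tool y along level direction at yaw+90deg ; flip: half turn
    y=np.array([-np.sin(yaw),np.cos(yaw),0]); y=-y if flip else y
    x=np.array([0,0,-1.]); return R.from_matrix(np.c_[x,y,np.cross(x,y)])
def delta(p0,R0,p1,R1): return (R0.inv()*R1).as_rotvec(), R0.inv().apply(np.array(p1)-p0)*100
def cur():
    s=bot.read_state(); return np.array(s["tool_pos"]),R.from_rotvec(s["tcp_rot"]),s
E
python3 - <<'E'
from h import *
p,Rc,s=cur(); print("axes",Rc.as_matrix().round(3).tolist(), "overhang",bot.finger_overhang)
th0=np.arctan2(p[1],p[0]); r0=np.hypot(p[0],p[1])
g=np.array([.355,-.268,.2]); th1=np.arctan2(g[1],g[0]); r1=np.hypot(g[0],g[1]); print(th0,r0,th1,r1)
y0=Rc.as_matrix()[:,1]; yaw0=np.arctan2(-y0[0],y0[1]); print("yaw0",yaw0)
flip=False
n=24
P,Q=p,Rc
for i in range(1,n+1):
    f=i/n; th=th0+(th1-th0)*f; r=r0+(r1-r0)*min(1,f*1.3); z=.252
    yw=yaw0+(-.05-yaw0)*f
    p1=np.array([r*np.cos(th),r*np.sin(th),z]);R1=goalR(yw)
    w,t=delta(P,Q,p1,R1); print(i,w.round(3),t.round(2),p1.round(3)); P,Q=p1,R1
E
```

```text
axes [[-0.001, 0.279, 0.96], [-0.002, 0.96, -0.279], [-1.0, -0.002, -0.0]] overhang 0.022
1.2880571190083832 0.6743773758577605 -0.6466485804140745 0.4448022032319534
yaw0 -0.2827883698347461
1 [-0.01  -0.     0.002] [ 0.01 -1.46  5.33] [0.235 0.619 0.252]
2 [-0.01  0.    0.  ] [ 0.   -1.92  5.08] [0.279 0.587 0.252]
3 [-0.01  0.    0.  ] [ 0.   -2.35  4.79] [0.319 0.551 0.252]
4 [-0.01  0.    0.  ] [ 0.   -2.74  4.46] [0.355 0.514 0.252]
5 [-0.01  0.    0.  ] [ 0.   -3.09  4.1 ] [0.388 0.474 0.252]
6 [-0.01  0.    0.  ] [ 0.   -3.4   3.72] [0.416 0.432 0.252]
7 [-0.01  0.    0.  ] [ 0.   -3.67  3.31] [0.44  0.389 0.252]
8 [-0.01  0.    0.  ] [ 0.   -3.89  2.89] [0.46  0.345 0.252]
9 [-0.01  0.    0.  ] [ 0.   -4.06  2.45] [0.476 0.3   0.252]
10 [-0.01  0.    0.  ] [ 0.   -4.19  2.01] [0.487 0.255 0.252]
11 [-0.01  0.    0.  ] [ 0.   -4.28  1.57] [0.495 0.21  0.252]
12 [-0.01  0.    0.  ] [ 0.   -4.32  1.12] [0.498 0.166 0.252]
13 [-0.01  0.    0.  ] [ 0.   -4.31  0.69] [0.498 0.122 0.252]
14 [-0.01  0.    0.  ] [ 0.   -4.26  0.26] [0.494 0.079 0.252]
15 [-0.01  0.    0.  ] [ 0.   -4.17 -0.15] [0.486 0.038 0.252]
16 [-0.01  0.    0.  ] [ 0.   -4.04 -0.54] [ 0.475 -0.001  0.252]
17 [-0.01  0.    0.  ] [ 0.   -3.87 -0.91] [ 0.461 -0.038  0.252]
18 [-0.01  0.    0.  ] [ 0.   -3.68 -1.26] [ 0.445 -0.073  0.252]
19 [-0.01  0.    0.  ] [ 0.   -3.54 -0.91] [ 0.432 -0.107  0.252]
20 [-0.01  0.    0.  ] [ 0.   -3.52 -0.66] [ 0.422 -0.142  0.252]
21 [-0.01  0.    0.  ] [ 0.   -3.45 -0.98] [ 0.409 -0.175  0.252]
22 [-0.01  0.    0.  ] [ 0.   -3.35 -1.28] [ 0.393 -0.208  0.252]
23 [-0.01  0.    0.  ] [ 0.   -3.22 -1.58] [ 0.375 -0.239  0.252]
24 [-0.01  0.    0.  ] [ 0.   -3.06 -1.86] [ 0.355 -0.268  0.252]
```

```bash
python3 - <<'E'
from h import *
p,Rc,s=cur()
th0=np.arctan2(p[1],p[0]); r0=np.hypot(p[0],p[1])
g=np.array([.365,-.268]); th1=np.arctan2(g[1],g[0]); r1=np.hypot(g[0],g[1])
yaw0=-.283; y1=-.05-np.pi+np.pi  # flipped goal
n=26
P,Q=p,Rc
for i in range(1,n+1):
    f=i/n; th=th0+(th1-th0)*f; r=r0+(r1-r0)*min(1,f*1.3)
    p1=np.array([r*np.cos(th),r*np.sin(th),.252]);
    R1=goalR(yaw0+(-.05-np.pi-yaw0)*f)
    w,t=delta(P,Q,p1,R1); print([*w.round(2),*t.round(1)]); P,Q=p1,R1
E
```

```text
[np.float64(0.11), np.float64(0.0), np.float64(0.0), np.float64(0.0), np.float64(-1.3), np.float64(4.9)]
[np.float64(0.11), np.float64(0.0), np.float64(0.0), np.float64(0.0), np.float64(-1.1), np.float64(4.9)]
[np.float64(0.11), np.float64(0.0), np.float64(0.0), np.float64(0.0), np.float64(-0.9), np.float64(4.8)]
[np.float64(0.11), np.float64(0.0), np.float64(0.0), np.float64(0.0), np.float64(-0.7), np.float64(4.8)]
[np.float64(0.11), np.float64(0.0), np.float64(0.0), np.float64(0.0), np.float64(-0.6), np.float64(4.7)]
[np.float64(0.11), np.float64(0.0), np.float64(0.0), np.float64(0.0), np.float64(-0.4), np.float64(4.6)]
[np.float64(0.11), np.float64(0.0), np.float64(0.0), np.float64(0.0), np.float64(-0.2), np.float64(4.6)]
[np.float64(0.11), np.float64(0.0), np.float64(0.0), np.float64(0.0), np.float64(-0.1), np.float64(4.5)]
[np.float64(0.11), np.float64(0.0), np.float64(0.0), np.float64(0.0), np.float64(0.1), np.float64(4.4)]
[np.float64(0.11), np.float64(0.0), np.float64(0.0), np.float64(0.0), np.float64(0.2), np.float64(4.3)]
[np.float64(0.11), np.float64(0.0), np.float64(0.0),
[... 917 characters left out ...]
0), np.float64(0.0), np.float64(0.0), np.float64(1.3), np.float64(3.3)]
[np.float64(0.11), np.float64(0.0), np.float64(0.0), np.float64(-0.0), np.float64(2.2), np.float64(2.5)]
[np.float64(0.11), np.float64(0.0), np.float64(0.0), np.float64(0.0), np.float64(2.3), np.float64(2.4)]
[np.float64(0.11), np.float64(0.0), np.float64(0.0), np.float64(-0.0), np.float64(2.4), np.float64(2.3)]
[np.float64(0.11), np.float64(0.0), np.float64(0.0), np.float64(-0.0), np.float64(2.5), np.float64(2.2)]
[np.float64(0.11), np.float64(0.0), np.float64(0.0), np.float64(-0.0), np.float64(2.6), np.float64(2.1)]
[np.float64(0.11), np.float64(0.0), np.float64(0.0), np.float64(-0.0), np.float64(2.6), np.float64(2.0)]
```

>>> arm_command --series '[[[0.11,0,0,0,-1.3,4.9,1],[0.11,0,0,0,-1.1,4.9,1],[0.11,0,0,0,-0.9,4.8,1],[0.11,0,0,0,-0.7,4.8,1],[0.11,0,0,0,-0.6,4.7,1],[0.11,0,0,0,-0.4,4.6,1],[0.11,0,0,0,-0.2,4.6,1],[0.11,0,0,0,-0.1,4.5,1]]]'

```text
time: 0.9
tool_pos: [0.4514, 0.3704, 0.2463]
tcp_rot: [0.915, 1.368, -0.928]
wrist_force: [1.0, 0.1, 0.0]
width: 1.0
```

>>> arm_command --series '[[[0.11,0,0,0,0.1,4.4,1],[0.11,0,0,0,0.2,4.3,1],[0.11,0,0,0,0.3,4.3,1],[0.11,0,0,0,0.5,4.2,1],[0.11,0,0,0,0.6,4.1,1],[0.11,0,0,0,0.7,4.0,1],[0.11,0,0,0,0.8,3.9,1],[0.11,0,0,0,0.9,3.8,1],[0.11,0,0,0,1.0,3.7,1]]]'

```text
time: 1.8
tool_pos: [0.4798, -0.0086, 0.2445]
tcp_rot: [1.657, 0.825, -1.68]
wrist_force: [0.3, -0.3, -0.0]
width: 1.002
```

```bash
cat > go.py <<'E'
from h import *
import sys
x,y,z,yaw=map(float,sys.argv[1:5]); n=int(sys.argv[5])
p,Rc,s=cur(); th0=np.arctan2(p[1],p[0]); r0=np.hypot(p[0],p[1]); th1=np.arctan2(y,x); r1=np.hypot(x,y)
yy=Rc.as_matrix()[:,1]; yc=np.arctan2(yy[0],-yy[1]); print("now",p.round(4),"yaw",yc.round(3),"F",np.round(s["wrist_force"],1),"q6",np.round(s["q"][5],2),"t",s["time"])
lin=len(sys.argv)>6
P,Q=p,Rc
for i in range(1,n+1):
    f=i/n;th=th0+(th1-th0)*f;r=r0+(r1-r0)*f
    p1=np.array([r*np.cos(th),r*np.sin(th),p[2]+(z-p[2])*f])
    if lin: p1=p+(np.array([x,y,z])-p)*f
    R1=goalR(yc+((yaw-yc+np.pi)%(2*np.pi)-np.pi)*f,True); w,t=delta(P,Q,p1,R1)
    print(w.round(3).tolist(),t.round(2).tolist()); P,Q=p1,R1
E
python3 go.py .365 -.268 .23 -.05 9
```

```text
now [ 0.4798 -0.0086  0.2445] yaw 0.921 F [ 0.3 -0.3 -0. ] q6 0.59 t 1.8
[0.108, 0.012, 0.002] [0.19, 1.59, 2.87]
[0.108, 0.0, 0.0] [0.16, 1.69, 2.79]
[0.108, 0.0, 0.0] [0.16, 1.79, 2.71]
[0.108, 0.0, 0.0] [0.16, 1.88, 2.62]
[0.108, 0.0, 0.0] [0.16, 1.97, 2.53]
[0.108, 0.0, 0.0] [0.16, 2.05, 2.43]
[0.108, 0.0, 0.0] [0.16, 2.13, 2.34]
[0.108, 0.0, 0.0] [0.16, 2.21, 2.24]
[0.108, 0.0, 0.0] [0.16, 2.28, 2.13]
```

>>> arm_command --series '[[[0.11,0.012,0,0.1,1.6,2.9,1],[0.11,0,0,0.1,1.7,2.8,1],[0.11,0,0,0.1,1.8,2.7,1],[0.11,0,0,0.1,1.9,2.6,1],[0.11,0,0,0.1,2.0,2.5,1],[0.11,0,0,0.1,2.1,2.4,1],[0.11,0,0,0.1,2.2,2.3,1],[0.11,0,0,0.1,2.2,2.2,1],[0.1,0,0,0.1,2.3,2.1,1]]]'

```text
time: 2.7
tool_pos: [0.3526, -0.2767, 0.2325]
tcp_rot: [-2.163, 0.109, 2.173]
wrist_force: [0.1, -0.1, -0.8]
width: 1.001
```

```bash
python3 go.py .365 -.268 .13 -.05 5 lin; python3 - <<'E'
from h import *
p,d=bot.read_camera("scene"); cv2.imwrite("pics/s1.png",cv2.resize(p[130:350,200:470],None,fx=2.7,fy=2.7))
p,d=bot.read_camera("wrist"); cv2.imwrite("pics/w1.png",p)
E
```

```text
now [ 0.3526 -0.2767  0.2325] yaw -0.102 F [ 0.1 -0.1 -0.8] q6 0.95 t 2.7
[-0.01, 0.005, 0.002] [2.05, -0.19, -0.24]
[-0.01, 0.0, 0.0] [2.05, -0.2, -0.23]
[-0.01, 0.0, 0.0] [2.05, -0.19, -0.23]
[-0.01, 0.0, 0.0] [2.05, -0.19, -0.24]
[-0.01, 0.0, 0.0] [2.05, -0.19, -0.24]
```

View pics/s1.png

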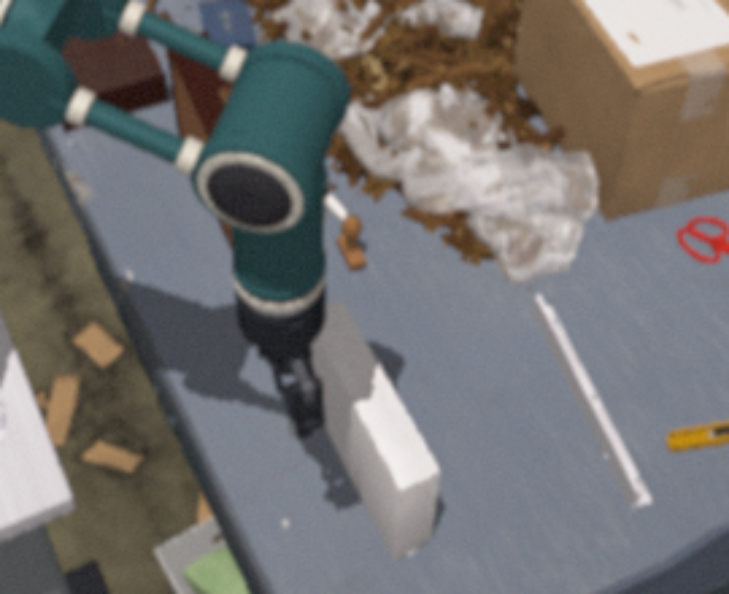

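View pics/w1.png

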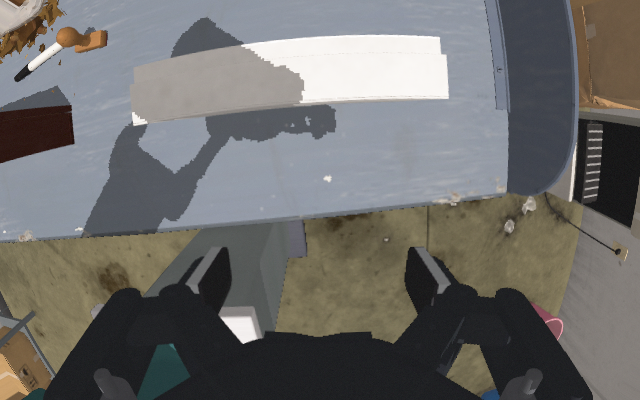

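The scene view shows the open gripper in front of the carton at (300,400). In the wrist view the carton lies ahead of both fingers, from (133,95) to (447,70), and nothing touches. I descend to pushing height.

>>> arm_command --series '[[[-0.01,0.005,0.002,2.0,-0.2,-0.2,1],[-0.01,0,0,2.0,-0.2,-0.2,1],[-0.01,0,0,2.0,-0.2,-0.2,1],[-0.01,0,0,2.0,-0.2,-0.2,1],[-0.01,0,0,2.0,-0.2,-0.2,1],[0,0,0,0,0,0,1]]]'

```text
time: 3.4
tool_pos: [0.3633, -0.2665, 0.129]
tcp_rot: [-2.198, 0.052, 2.195]
wrist_force: [0.0, 0.6, 0.4]
width: 1.002
```

```bash
python3 go.py .46 -.273 .13 -.05 10 lin; python3 - <<'E'
from h import *
p,Rc,s=cur();c=bot.camera_info("wrist"); print("cam in tool",Rc.inv().apply(np.array(c["extrinsics"])[:3,3]-p).round(3))
E
```

```text
now [ 0.3633 -0.2665  0.129 ] yaw -0.048 F [0.  0.6 0.4] q6 0.93 t 3.4
[0.0, -0.001, 0.001] [-0.01, 0.02, -0.97]
[0.0, 0.0, 0.0] [-0.01, 0.02, -0.97]
[0.0, 0.0, 0.0] [-0.01, 0.02, -0.97]
[0.0, 0.0, 0.0] [-0.01, 0.02, -0.97]
[0.0, 0.0, 0.0] [-0.01, 0.02, -0.97]
[0.0, 0.0, 0.0] [-0.01, 0.02, -0.97]
[0.0, 0.0, 0.0] [-0.01, 0.02, -0.97]
[0.0, 0.0, 0.0] [-0.01, 0.02, -0.97]
[0.0, 0.0, 0.0] [-0.01, 0.02, -0.97]
[0.0, 0.0, 0.0] [-0.01, 0.02, -0.97]
cam in tool [-0.12  -0.001 -0.07 ]
```

>>> arm_command --series '[[[0,0,0,0,0,-1.0,1],[0,0,0,0,0,-1.0,1],[0,0,0,0,0,-1.0,1],[0,0,0,0,0,-0.6,1],[0,0,0,0,0,-0.6,1],[0,0,0,0,0,-0.6,1]]]'

```text
time: 4.0
tool_pos: [0.4185, -0.2698, 0.1334]
tcp_rot: [-2.207, 0.054, 2.191]
wrist_force: [-0.2, 0.3, 0.1]
width: 1.004
```

>>> arm_command --series '[[[0,0,0,0,0,-0.6,1],[0,0,0,0,0,-0.6,1],[0,0,0,0,0,-0.6,1],[0,0,0,0,0,-0.6,1]]]'

```text
time: 4.4
tool_pos: [0.4447, -0.2712, 0.1339]
tcp_rot: [-2.208, 0.055, 2.191]
wrist_force: [-0.4, -0.4, -0.8]
width: 0.999
```

```bash
python3 - <<'E'
from h import *
p,d=bot.read_camera("scene"); cv2.imwrite("pics/s2.png",cv2.resize(p[130:350,200:470],None,fx=2.7,fy=2.7))
print(cur()[2]["tool_pos"])
E
```

```text
[ 0.44571247 -0.27145982  0.1341764 ]
```

View pics/s2.png

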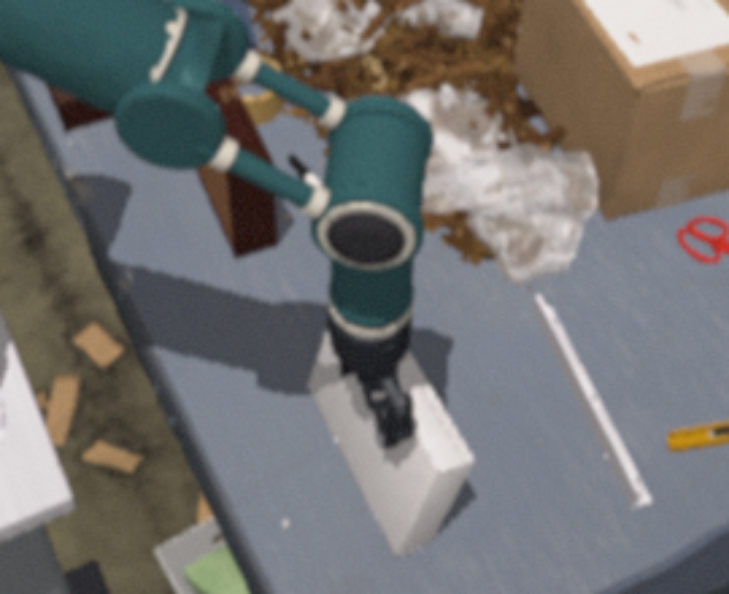

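The carton is leaning away from the robot by about 13°. Its top right corner is at (470,462) and its bottom edge has not moved. I keep pushing.

>>> arm_command --series '[[[0,0,0,0,0,-0.6,1],[0,0,0,0,0,-0.6,1],[0,0,0,0,0,-0.6,1],[0,0,0,0,0,-0.4,1],[0,0,0,0,0,0,1],[0,0,0,0,0,0,1],[0,0,0,0,0,0,1]]]'

```text
time: 5.15
tool_pos: [0.4696, -0.2724, 0.1339]
tcp_rot: [-2.208, 0.054, 2.191]
wrist_force: [0.3, -0.1, -0.3]
width: 1.0
```

```bash
python3 - <<'E'
from h import *
p,d=bot.read_camera("scene"); cv2.imwrite("pics/s3.png",cv2.resize(p[130:350,200:470],None,fx=2.7,fy=2.7))
E
python3 go.py .375 -.265 .13 -.05 10 lin
```

```text
now [ 0.4695 -0.2724  0.1339] yaw -0.046 F [ 0.7  1.  -0.8] q6 1.04 t 5.2
[0.0, -0.008, -0.003] [0.03, -0.03, 0.95]
[0.0, 0.0, 0.0] [0.04, -0.03, 0.95]
[0.0, 0.0, 0.0] [0.04, -0.03, 0.95]
[0.0, 0.0, 0.0] [0.04, -0.03, 0.95]
[0.0, 0.0, 0.0] [0.04, -0.03, 0.95]
[0.0, 0.0, 0.0] [0.04, -0.03, 0.95]
[0.0, 0.0, 0.0] [0.04, -0.03, 0.95]
[0.0, 0.0, 0.0] [0.04, -0.03, 0.95]
[0.0, 0.0, 0.0] [0.04, -0.03, 0.95]
[0.0, 0.0, 0.0] [0.04, -0.03, 0.95]
```

View pics/s3.png

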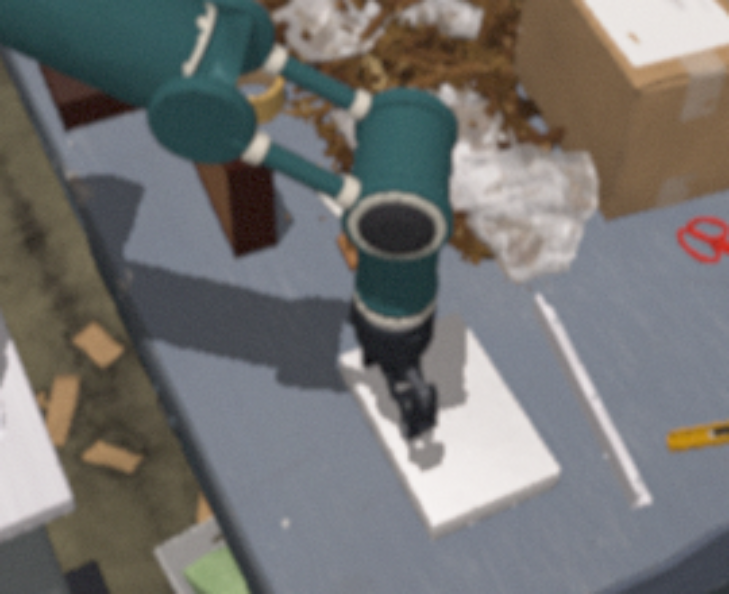

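The carton has fallen flat, lid up, with corners near (340,358), (465,330), (558,468) and (435,530), well short of the rail. I retreat and measure it again.

>>> arm_command --series '[[[0,-0.008,-0.003,0,0,2.0,1],[0,0,0,0,0,2.0,1],[0,0,0,0,0,2.0,1],[0,0,0,0,0,1.0,1],[0,0,0,0,0,0,1]]]'

```text
time: 5.7
tool_pos: [0.3972, -0.2689, 0.1338]
tcp_rot: [-2.198, 0.051, 2.198]
wrist_force: [0.8, -0.9, 0.7]
width: 0.998
```

```bash
cat > meas.py <<'E'
from h import *
import sys
tag=sys.argv[1]
for n in ("top","scene"):
    p,d=bot.read_camera(n);W=cloud(n,d); cv2.imwrite(f"pics/{n}_{tag}.png",p)
    m=((abs(W[...,2]-.044)<.014)&(W[...,0]>.38)&(W[...,0]<.72)&(W[...,1]<-.1)&(W[...,1]>-.45)&(p.min(2)>75)&(d>0)&((p.max(2).astype(int)-p.min(2))<40)).astype(np.uint8)
    m=cv2.morphologyEx(m,cv2.MORPH_OPEN,np.ones((7,7),np.uint8))
    k,l,st,_=cv2.connectedComponentsWithStats(m)
    if k<2: print("none");continue
    i=1+st[1:,4].argmax();v,u=np.nonzero(l==i); print(n,st[i], "z",np.percentile(W[l==i][:,2],[5,50,95]).round(4))
    pl=onplane(n,np.c_[u,v],.044)[:,:2].astype(np.float32); r=cv2.minAreaRect(pl); print("  ",np.round(r[0],4),np.round(r[1],4),round(r[2],2),cv2.boxPoints(r).round(4).tolist())
    o=p.copy();cs,_=cv2.findContours((l==i).astype(np.uint8),0,2);cv2.drawContours(o,cs,-1,(0,0,255),1)
    a,b=(300,120) if n=="top" else (260,200)
    cv2.imwrite(f"pics/{n}_{tag}z.png",cv2.resize(o[b:b+150,a:a+210],None,fx=3.5,fy=3.5,interpolation=cv2.INTER_CUBIC))
E
python3 meas.py a; python3 - <<'E'
import cv2,numpy as np
a=cv2.imread("pics/top_az.png");b=cv2.imread("pics/scene_az.png")
cv2.imwrite("pics/both_a.png",cv2.resize(np.vstack([a,b]),None,fx=.55,fy=.55))
E
```

```text
top [ 381  179   69   46 2594] z [0.0387 0.0437 0.0483]
   [ 0.5392 -0.266 ] [0.2247 0.1508] 88.2 [[0.4602999985218048, -0.375900000333786], [0.6110000014305115, -0.3806999921798706], [0.6180999875068665, -0.15600000321865082], [0.4674000144004822, -0.15129999816417694]]
scene [ 334  247   72   78 3439] z [0.04   0.0447 0.0486]
   [ 0.542  -0.2724] [0.2319 0.155 ] 87.53 [[0.4596000015735626, -0.3849000036716461], [0.6144000291824341, -0.39160001277923584], [0.6244000196456909, -0.1598999947309494], [0.46959999203681946, -0.15320000052452087]]
```

View pics/both_a.png

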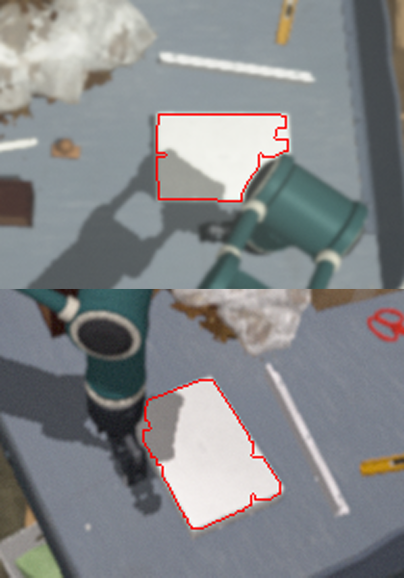

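Top and scene agree: the carton centre is about (0.541,-0.268), yaw about -0.04, top at z=0.044, and the far side is about 75 mm short of the rail. I lower in front of it and turn parallel to the rail.

```bash
python3 go.py .415 -.262 .034 -.178 6 lin
```

```text
now [ 0.3985 -0.2693  0.1341] yaw -0.046 F [-0.5  0.1 -0.5] q6 0.97 t 5.8
[0.022, -0.001, -0.001] [1.67, -0.14, -0.27]
[0.022, 0.0, 0.0] [1.67, -0.14, -0.27]
[0.022, 0.0, 0.0] [1.67, -0.15, -0.26]
[0.022, 0.0, 0.0] [1.67, -0.15, -0.26]
[0.022, 0.0, 0.0] [1.67, -0.16, -0.26]
[0.022, 0.0, 0.0] [1.67, -0.16, -0.25]
```

>>> arm_command --series '[[[0.022,0,0,1.7,-0.1,-0.3,1],[0.022,0,0,1.7,-0.1,-0.3,1],[0.022,0,0,1.7,-0.1,-0.3,1],[0.022,0,0,1.7,-0.2,-0.3,1],[0.022,0,0,1.7,-0.2,-0.2,1],[0.022,0,0,1.5,-0.2,-0.2,1],[0,0,0,0,0,0,1]]]'

```text
time: 6.5
tool_pos: [0.426, -0.2654, 0.0338]
tcp_rot: [-2.142, 0.2, 2.116]
wrist_force: [0.3, 0.6, 0.3]
width: 0.998
```

```bash
python3 go.py .475 -.285 .034 -.178 6 lin;  python3 - <<'E'
from h import *
p,d=bot.read_camera("wrist"); cv2.imwrite("pics/w2.png",p)
E
```

```text
now [ 0.426  -0.2654  0.0338] yaw -0.182 F [0.3 0.6 0.3] q6 1.14 t 6.5
[-0.001, -0.013, -0.004] [0.01, 0.17, -0.86]
[-0.001, 0.0, 0.0] [-0.0, 0.17, -0.86]
[-0.001, 0.0, 0.0] [-0.0, 0.18, -0.86]
[-0.001, 0.0, 0.0] [-0.0, 0.18, -0.86]
[-0.001, 0.0, 0.0] [-0.0, 0.18, -0.86]
[-0.001, 0.0, 0.0] [-0.0, 0.18, -0.86]
```

View pics/w2.png

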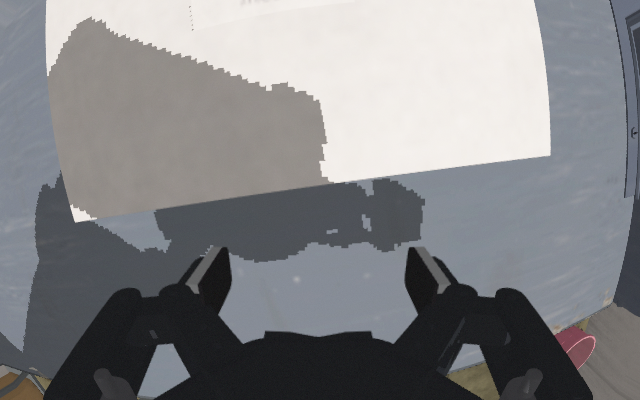

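The wrist view shows the near edge from (75,222) to (550,155), with the left finger closer, as planned. I push forward in small rows with a slight sideways component to centre the carton on the rail.

>>> arm_command --series '[[[0,-0.013,-0.004,0,0,-0.8,1],[0,0,0,0,0,-0.8,1],[0,0,0,0,0,-0.7,1],[0,0,0,0,0,-0.7,1],[0,0,0,0,0.1,-0.7,1],[0,0,0,0,0.1,-0.7,1],[0,0,0,0,0.2,-0.7,1]]]'

```text
time: 7.25
tool_pos: [0.4816, -0.2808, 0.038]
tcp_rot: [-2.131, 0.193, 2.127]
wrist_force: [-2.0, 1.0, 0.1]
width: 0.998
```

```bash
cat > st.py <<'E'
from h import *
p,Rc,s=cur(); n=np.array([np.cos(.178),-np.sin(.178),0])
print(p.round(4),"yaw",np.arctan2(Rc.as_matrix()[0,1],-Rc.as_matrix()[1,1]).round(3),"F",np.round(s["wrist_force"],1),"T",np.round(s["torque"],2),"to go mm",round((.5768-p@n)*1e3,1))
E
python3 st.py;  python3 - <<'E'
from h import *
p,d=bot.read_camera("wrist"); cv2.imwrite("pics/w3.png",p)
E
python3 meas.py b
```

```text
[ 0.4816 -0.2808  0.038 ] yaw -0.179 F [-2.   1.   0.1] T [0.18 0.22 0.1 ] to go mm 53.1
top [ 384  169   49   45 1619] z [0.0387 0.0436 0.0481]
   [ 0.5724 -0.2449] [0.1562 0.152 ] 85.03 [[0.49000000953674316, -0.31619998812675476], [0.6413999795913696, -0.3292999863624573], [0.6549000144004822, -0.1737000048160553], [0.5034999847412109, -0.16050000488758087]]
scene [ 360  247   57   76 2687] z [0.0405 0.0449 0.0485]
   [ 0.5727 -0.2855] [0.2309 0.154 ] 85.18 [[0.4862000048160553, -0.39410001039505005], [0.6396999955177307, -0.40700000524520874], [0.6590999960899353, -0.1768999993801117], [0.5055999755859375, -0.164000004529953]]
```

View pics/w3.png

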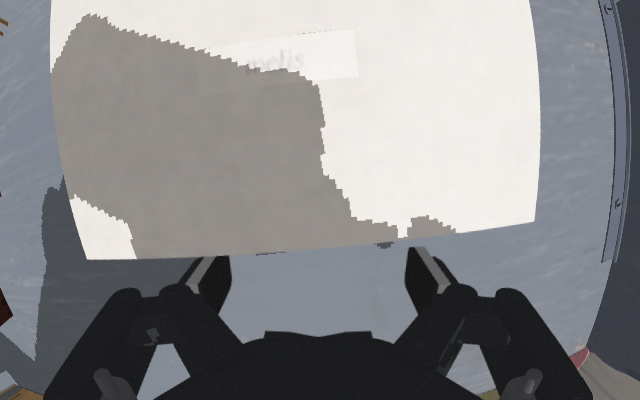

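The left finger is pushing and the carton has turned to about -5°. The right end of its near edge, at (535,220), is still just clear of the right finger. I keep pushing and correct the small height drift.

>>> arm_command --series '[[[0,-0.008,0,0.2,0.2,-0.7,1],[0,0,0,0.1,0.2,-0.7,1],[0,0,0,0.1,0.2,-0.7,1],[0,0,0,0.1,0.2,-0.6,1]]]'

```text
time: 7.8
tool_pos: [0.5066, -0.2938, 0.0327]
tcp_rot: [-2.118, 0.192, 2.138]
wrist_force: [-3.0, 1.7, 2.0]
width: 0.998
```

```bash
python3 st.py;  python3 - <<'E'
from h import *
p,d=bot.read_camera("wrist"); cv2.imwrite("pics/w4.png",p)
E
python3 meas.py c
```

```text
[ 0.5066 -0.2938  0.0327] yaw -0.179 F [-3.   1.7  2. ] T [0.26 0.36 0.07] to go mm 26.2
top [ 387  161   45   45 1529] z [0.0387 0.0435 0.0482]
   [ 0.5981 -0.249 ] [0.1425 0.1519] 83.42 [[0.5145000219345093, -0.3109999895095825], [0.6653000116348267, -0.32839998602867126], [0.6816999912261963, -0.18690000474452972], [0.5307999849319458, -0.16949999332427979]]
scene [ 370  246   55   77 2590] z [0.0403 0.0448 0.0486]
   [ 0.5958 -0.2967] [0.2322 0.1548] 83.32 [[0.5054000020027161, -0.40299999713897705], [0.6590999960899353, -0.42100000381469727], [0.6861000061035156, -0.19030000269412994], [0.5324000120162964, -0.17229999601840973]]
```

View pics/w4.png

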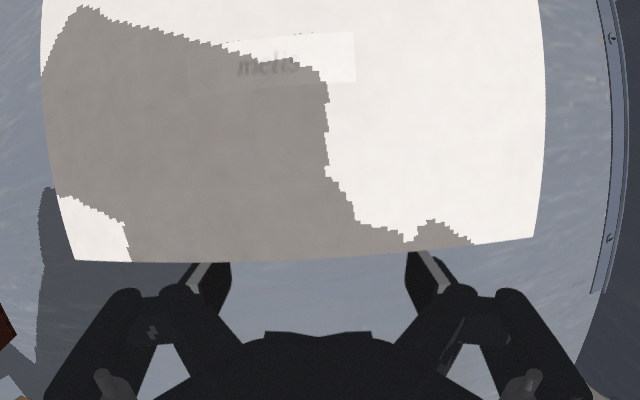

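View pics/scene_cz.png

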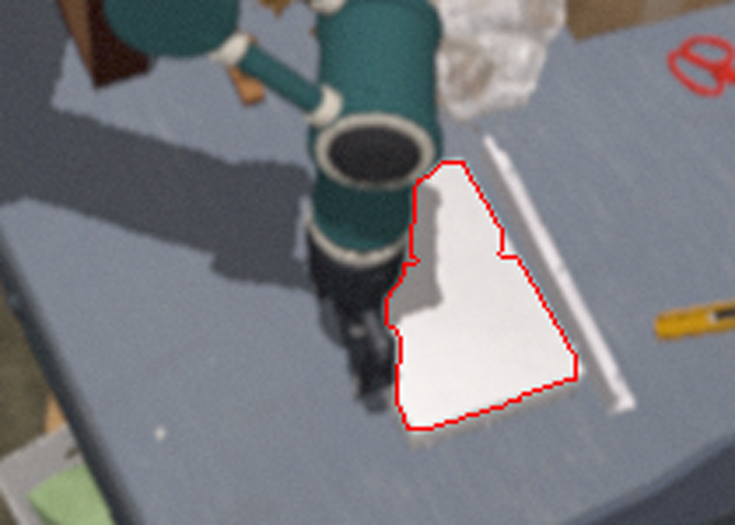

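The carton is now at about -6.6° against the rail's -10.2° and is well centred along the rail. The right corner is about 14 mm short and the left about 33 mm. I push straight on along the rail normal.

>>> arm_command --series '[[[0,-0.004,0,0,0,-0.6,1],[0,0,0,0.1,0,-0.6,1],[0,0,0,0,0,-0.6,1]]]'

```text
time: 8.25
tool_pos: [0.5241, -0.2969, 0.0314]
tcp_rot: [-2.111, 0.191, 2.143]
wrist_force: [-1.7, 1.8, 0.1]
width: 0.999
```

```bash
python3 st.py; python3 meas.py d
```

```text
[ 0.5241 -0.2969  0.0314] yaw -0.18 F [-1.7  1.8  0.1] T [0.13 0.28 0.13] to go mm 8.4
top [ 387  156   43   45 1441] z [0.0386 0.0435 0.0482]
   [ 0.6152 -0.2479] [0.1297 0.1526] 80.95 [[0.5296000242233276, -0.29989999532699585], [0.6802999973297119, -0.3239000141620636], [0.7006999850273132, -0.19580000638961792], [0.550000011920929, -0.17180000245571136]]
scene [ 377  248   53   75 2497] z [0.0399 0.0447 0.0485]
   [ 0.6122 -0.3051] [0.2265 0.1566] 81.14 [[0.5174000263214111, -0.4049000144004822], [0.6721000075340271, -0.42910000681877136], [0.7070000171661377, -0.2053000032901764], [0.552299976348877, -0.18119999766349792]]
```

>>> arm_command --series '[[[0,-0.004,0,0,0,-0.5,1],[0,0,0,0,0,-0.4,1]]]'

```text
time: 8.55
tool_pos: [0.5344, -0.2989, 0.0314]
tcp_rot: [-2.109, 0.191, 2.146]
wrist_force: [-2.9, 0.7, 2.4]
width: 1.001
```

>>> arm_command --series '[[[0,0,0,0,0,-0.3,1]]]'

```text
time: 8.65
tool_pos: [0.5355, -0.299, 0.0312]
tcp_rot: [-2.103, 0.19, 2.151]
wrist_force: [-15.9, 2.1, 13.3]
width: 0.999
```

```bash
python3 st.py
```

```text
[ 0.5355 -0.299   0.0312] yaw -0.179 F [-15.9   2.1  13.3] T [ 0.14  2.32 -0.28] to go mm -3.2
```

Force rose to 16 N, so the carton is against the rail. I make one more small seating push and then check squareness.

>>> arm_command --series '[[[0,0,0,-0.1,0,-0.2,1],[0,0,0,0,0,-0.1,1]]]'

```text
time: 8.85
tool_pos: [0.5354, -0.2988, 0.0311]
tcp_rot: [-2.093, 0.189, 2.158]
wrist_force: [-4.2, 1.1, 3.3]
width: 0.998
```

```bash
python3 st.py; python3 meas.py e; python3 - <<'E'
from h import *
p,d=bot.read_camera("wrist"); cv2.imwrite("pics/w5.png",p)
print(cur()[1].as_matrix().round(3)[:,0])
E
```

```text
[ 0.5354 -0.2988  0.0311] yaw -0.18 F [-4.2  1.1  3.3] T [ 0.01  0.53 -0.16] to go mm -3.1
top [ 388  152   41   45 1406] z [0.0382 0.0435 0.0482]
   [ 0.6284 -0.2483] [0.122  0.1548] 79.51 [[0.5411999821662903, -0.29420000314712524], [0.6934000253677368, -0.3224000036716461], [0.7156000137329102, -0.20239999890327454], [0.5633999705314636, -0.17419999837875366]]
scene [ 380  246   53   75 2488] z [0.0397 0.0448 0.0486]
   [ 0.623  -0.3063] [0.2304 0.1544] 79.07 [[0.5253999829292297, -0.4047999978065491], [0.6769000291824341, -0.4339999854564667], [0.7206000089645386, -0.2078000009059906], [0.5690000057220459, -0.1785999983549118]]
[-0.03   0.006 -1.   ]
```

View pics/w5.png

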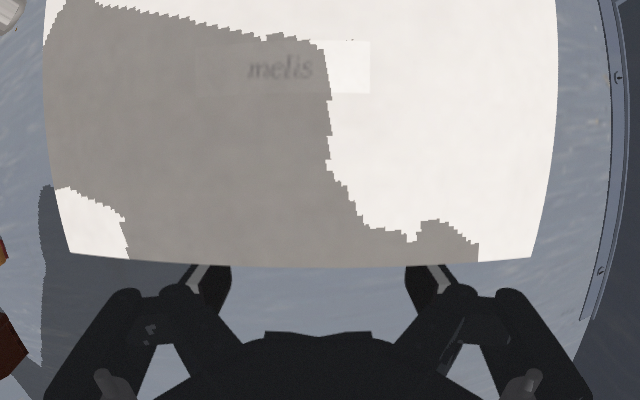

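View pics/scene_ez.png

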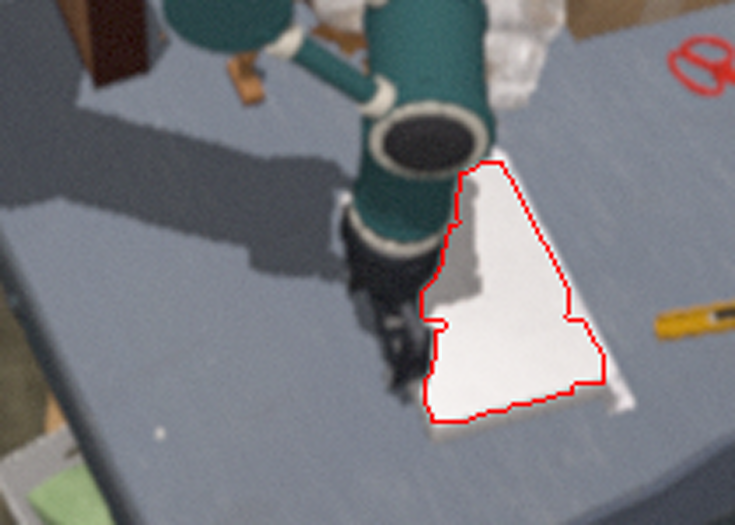

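The near edge is now parallel to the fingers (rows 252 to 268 in the wrist view), and in the scene view the carton's far side runs along the rail. I back off, raise the arm and check without obstruction.

>>> arm_command --series '[[[0,0,0,0,0,0.8,1],[0,0,0,0,0,2.0,1],[0,0,0,0,0,2.5,1],[0,0,0,-3,0,2,1],[0,0,0,-4,0,2,1],[0,0,0,-4,0,0,1],[0,0,0,-4,0,0,1]]]'

```text
time: 9.7
tool_pos: [0.4428, -0.2804, 0.1809]
tcp_rot: [-2.089, 0.186, 2.158]
wrist_force: [0.3, -1.2, -0.3]
width: 1.002
```

```bash
python3 go.py .42 .1 .25 .5 10
```

```text
now [ 0.4428 -0.2804  0.1809] yaw -0.181 F [ 0.3 -1.2 -0.3] q6 1.15 t 9.7
[-0.068, 0.032, 0.004] [-0.69, -4.22, -0.5]
[-0.068, 0.0, 0.0] [-0.69, -4.15, -0.45]
[-0.068, 0.0, 0.0] [-0.69, -4.09, -0.38]
[-0.068, 0.0, 0.0] [-0.69, -4.02, -0.31]
[-0.068, 0.0, 0.0] [-0.69, -3.95, -0.24]
[-0.068, 0.0, 0.0] [-0.69, -3.88, -0.18]
[-0.068, 0.0, 0.0] [-0.69, -3.82, -0.11]
[-0.068, 0.0, 0.0] [-0.69, -3.75, -0.05]
[-0.068, 0.0, 0.0] [-0.69, -3.67, 0.02]
[-0.068, 0.0, 0.0] [-0.69, -3.6, 0.08]
```

>>> arm_command --series '[[[-0.07,0.03,0,-1,-4.2,-0.4,1],[-0.07,0,0,-1,-4.1,0,1],[-0.07,0,0,-1,-4,0,1],[-0.07,0,0,-1,-4,0,1],[-0.07,0,0,-1,-3.9,0,1],[-0.07,0,0,-1,-3.8,0,1],[0,0,0,0,0,0,1]]]'

```text
time: 10.4
tool_pos: [0.4567, -0.0395, 0.2551]
tcp_rot: [2.119, 0.251, -2.049]
wrist_force: [0.3, -0.3, -0.1]
width: 0.996
```

```bash
python3 st.py; python3 meas.py f; python3 - <<'E'
import cv2,numpy as np
a=cv2.imread("pics/top_fz.png");b=cv2.imread("pics/scene_fz.png")
cv2.imwrite("pics/both_f.png",cv2.resize(np.vstack([a,b]),None,fx=.57,fy=.57))
E
```

```text
[ 0.4567 -0.0395  0.2551] yaw 0.249 F [ 0.3 -0.3 -0.1] T [-0.07 -0.    0.  ] to go mm 120.4
top [ 389  152   71   53 3023] z [0.0381 0.0432 0.0481]
   [ 0.6187 -0.2995] [0.2256 0.155 ] 79.79 [[0.5224000215530396, -0.3968000113964081], [0.6748999953269958, -0.4242999851703644], [0.714900016784668, -0.2021999955177307], [0.5623999834060669, -0.17479999363422394]]
scene [ 358  246   76   75 3570] z [0.0396 0.0448 0.0485]
   [ 0.6216 -0.3051] [0.2317 0.156 ] 79.63 [[0.5239999890327454, -0.4050000011920929], [0.6773999929428101, -0.43309998512268066], [0.7190999984741211, -0.20509999990463257], [0.5656999945640564, -0.17710000276565552]]
```

View pics/both_f.png

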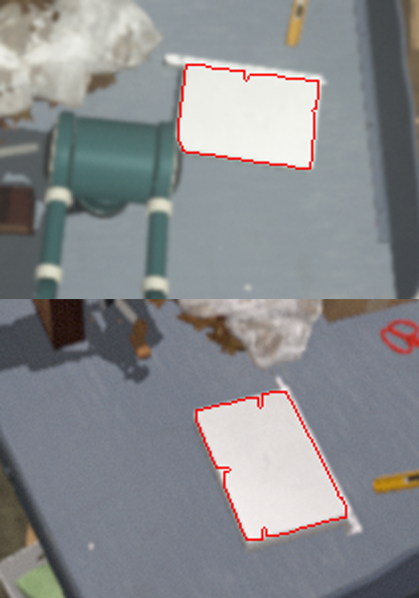

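View pics/scene_f.png

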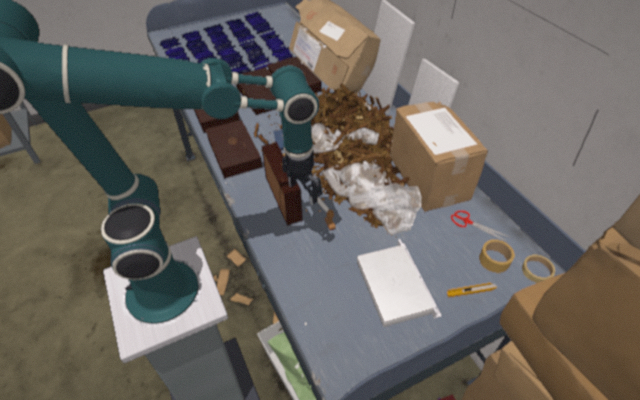

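View pics/top_f.png

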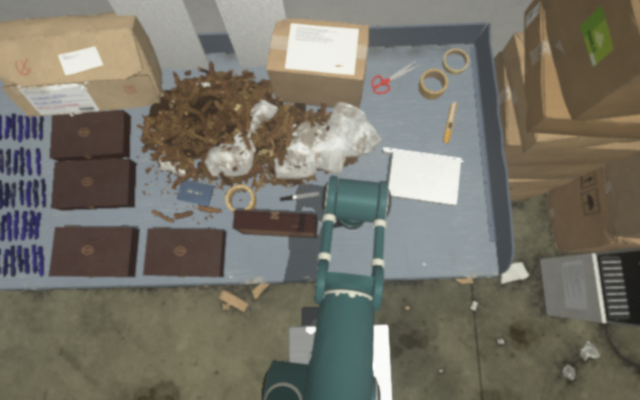

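The carton lies flat along the rail. The wooden box still stands at (275,223) in the top view, as at the start, and the pen and tape look unchanged. The stamp is still upright at (331,218) in the scene view. I hand in.

```bash
python3 -c "
from workcell import bot
print(bot.finish_job())"
```

```text
the job is handed in; nothing more can be done
None
```

I tipped the carton away from the robot with the open fingertips near its top, and it fell flat with the lid up, about 75 mm short of the rail. I then pushed it with both fingertips, turned parallel to the rail, until the push force rose to about 16 N against the rail. After that I backed the arm off and handed in at about 10.5 s; the hand-in gave no verdict.

**Carton angle:** it matches the rail within about 0.03° in both cameras (79.8° and 79.8° from the top, 79.6° and 79.6° from the scene camera).

**Gap to the rail:** it works out at about −0.6 mm from the top camera and +1.2 mm from the scene camera, taking the near edge plus 150 mm. The top camera's raw outline, about 5 mm too deep, overlaps the rail by about 3 mm. I put that down to rail pixels in the mask.

**Carton lying flat:** its top measures about 44 mm above the bench.

**Other things on the bench:** in the last pictures the wooden box still stands and it, the stamp, the tape, the pen and the stamp pad look unmoved. I judged this by eye. The arm hid the stamp in the last top view, so I saw it only in the scene view.

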